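# Slide a butterfly case under the spring clip of a viewing stage

### The arm

A 6-joint arm with a two-finger parallel gripper is mounted at the origin on the work surface. World frame = base frame: x ahead of the robot, y to its left, z up, the work surface at z = 0. Lengths are in mm, angles in rad, forces in N, time in s.
With the tool pointing down it reaches from about 275 to 750 mm from the base axis. Payload 10.2 kg.
Tool frame: the origin (TCP) lies midway between the tips of the shut fingers; the grasp point (between the pads) lies 19 mm behind it; x points along the fingers, y is the direction in which the jaws open and shut, and the axes are right-handed (so a half turn about x gives the same grasp; the last joint's range is limited). The gripper opens to 85 mm and grips with 20 to 120 N. Pads are 22 mm wide; open, the fingers measure 114 mm over their backs; the gripper's body (76 mm by 85 mm) begins 54 mm behind the grasp point. The pads swing forward as they close: fully open they stand 13 mm farther back than shut.
Start: joints at [-1.416, 0.313, 1.498, -0, 1.331, -0.223], TCP at [193.648, -487.987, 231.294] pointing down, gripper open.
Joint ranges: [-2.94, 2.94], [-0.97, 2.17], [0.19, 2.56], [-1.23, 4.37], [0.02, 3.11], [-2.88, 2.88]. Speed limits (rad/s): [2.39, 2.39, 3.01, 3.14, 3.14, 3.14].

### API

Orientations are given as a unit quaternion [w, x, y, z].
In Python, from rig import ctrl gives the robot as it stands.
- The arm moves only by the tool arm_command, never from a script. Its argument "plan" is a list of rows, each a list of 5 numbers: the shift along the tool's x, y, z in m, then the turn about the tool's x in rad, then the opening, from 0 (shut) to 1 (fully open). A call has 1 to 12 rows; each row shifts and turns the commanded pose from where the row before left it, along the tool's axes as they then stand; what a row does not reach is not made up. A row lasts 1/8 s, in which the tool goes at most 62.5 mm and 10.7 degrees, less where a joint would pass 70% of its speed; a pose out of reach is approached as far as the arm can. A call with a gripper value outside its range is refused whole. The fingers move at their own pace and stop on an object; "squeeze" is the grip in N (left out, the last holds). Time passes only in rows, so rows that do not move let the fingers close. It gives the time, the measured TCP pose, the force and the opening at its end, in the units of the state.
- ctrl.sense(): the state, without advancing time (a new reading comes with each control period).
- ctrl.capture(name): name is "scene" or "top"; returns a dict with "color" (400x640x3 uint8, red, green, blue), "fx", "fy", "cx", "cy" (pixels), "xyz" and "orientation" of the camera in the world. Camera axes: x right, y up, looking along -z (the intrinsics and any distortion apply to the point x, -y, -z); pixel columns grow to the right and rows downward; lengths in mm; the calibration is good to about 2 mm. A picture is of the moment at which its call begins. There is no depth.
- ctrl.finish_job(): hands the job in, once; it reports no verdict.
Trained networks look in the newest picture that a camera, given by its name, has taken for a name from the list of things; names that differ only in an ending like _2 or _b are one class to them, and where a whole thing is asked for, a point or a joint stands for the part that bears it (a point fixed in the world has none). Each returns a list of dicts, best first, with "score" (0 to 1); they miss things now and then, are a little off and sometimes report something else, mostly with a low value. They report only what shows in the picture. A call takes as long as a camera call. They do not tell look-alikes from the thing itself.
- ctrl.spot_in(camera, query): "uv" ([column, row] in pixels, amid what is visible of it).
- ctrl.regions_of(camera, query): "mask" (400x640 bool, what is visible of it) and "uv" ([column, row] in pixels, amid what is visible of it).
- ctrl.place_of(camera, query): "uv" ([column, row] in pixels: a listed point, or the origin of a listed thing).
The state is a dict: "time_s": time; "joints": joint angles; "dq": joint speeds; "tau": joint torques, N m; "eef_pos": TCP position; "ee_rot": TCP orientation; "force": force on the tool from outside, world axes, zero at the start; "wrist_torque": the same for the moment, N m; "grip_width": opening from 0.0 (shut) to 1.0 (fully open).
Only numpy, scipy, OpenCV 4.12 (cv2) and the standard library are available. Lean on these libraries where they do the work, as an engineer would, in place of code of your own. Each camera call takes 0.05 s, during which the arm holds its last target.

### The job

Press the red bar of the viewing stage's spring clip down with one fingertip and keep it down while the other fingertip gently pushes the blue-edged butterfly case along its channel, beneath the raised jaw, until it is fully home against the end stop; only then let go, so that the clip closes on the case. Do not pick up, pinch or tip the case, and leave the other things on the table where they are.

Things in the scene. Friction and masses are not known exactly. Their poses are not given: they have to be found in the camera images.
- stage: Low viewing stage fixed to the table, 222 (its x) by 134 (its y) mm. Origin under it, on the table; its x is the direction in which the case is pushed, y to the left of that, z up. Its channel lies on the +y side. On the -y side is a grey base plate 12 mm high, and above it the spring clip.
- channel_end (a point): Where the channel's white floor (30 mm above the table) meets the end stop's face: x +90, y +36 mm of the stage. The channel runs straight along the stage's x, from x -113 to here, open at its near end, 59 mm wide between two aluminium rails that stand 8 mm above the floor. The aluminium end stop stands 12 mm above the floor.
- clip (a joint): Spring clip, a rocker hinged along the stage's x at y -8 mm, 32 mm above the table. 0 = at rest, jaw down; 0.42 rad = red bar pressed to its stop, jaw raised. From about 0.20 on the jaw clears the case; closed on the case it reads about 0.20. Pressing mid-bar takes about 5 N to start, 12 N at the stop; it springs back when let go.
- clip_bar (a point): Centre of the top of the clip's red bar: x -100 to +20, y -10 to -50 mm of the stage, 4 mm thick, slick: fingertips slide on it easily (friction about 0.2). At rest it slopes up towards -y (outer edge 51 mm above the table); at its stop it is level, top 34 mm above the table, 4 mm above the channel floor: a level second fingertip fits in the channel.
- clip_jaw (a point): Middle of the underside of the clip's steel jaw, a block 16 mm along the stage's x (x 52 to 68) and 10 mm wide, over the middle of the channel on a steel arm. At rest it hangs 6 mm above the channel floor and blocks the case; the arm's top is then 54 mm above the table, at most 77 mm when raised.
- case_center (a point): Centre (half-way up) of the flat butterfly case to push: 80 mm along the channel, 56 wide, 14 high, about 120 g, blue sides, white top with black and teal butterfly. It lies loose on the channel floor between the rails, square to them, before the jaw. Home, its front on the end stop, its centre is at x +50, y +36 mm of the stage.
- spare_center (a point): Bystander: centre of a spare case with brown wooden sides and an orange butterfly, 80 by 56 by 14 mm, lying loose on the table.
- block_center (a point): Bystander: middle of a stepped wooden pinning block, 72 by 34 mm, 12 to 36 mm high, loose on the table.
- jar_center (a point): Bystander: centre of a small glass jar with white cap, 44 mm across, 55 mm high, loose on the table.
- pinbox_center (a point): Bystander: centre of a flat clear pin box with pink label, 50 by 32 by 16 mm, loose on the table.
Things that resemble listed ones, but are neither listed nor needed, are in the scene too. Leave any green look-alike of the part that bears case_center alone.

How it is judged:
By the outcome, as a careful person would: the job done as asked, in the order asked, and still so for the second after the job is handed in, with the robot touching nothing.
It also fails if it takes over 38 s, if anything falls off the work surface, if the arm or the gripper's body presses on something with over 40 N, if the wrist force passes 120 N, or if a joint passes its speed limit or range.

## Working session

There is one attempt and no reset: what is moved stays moved. The work goes in short steps, Python scripts to look and compute and a tool call to move; the robot and the scene stay as the last step left them, time stands still between calls to the robot, and variables do not carry over. Pictures are saved under pics/ and viewed, and the job is handed in when it is done.

Besides the shell and the picture viewer there is one more tool, called in YAML: its name, and indented under it one key for each argument. arm_command: Moves the arm, as the interface text tells. Its arguments: {"type":"object","properties":{"plan":{"type":"array"},"squeeze":{"type":"number"}},"required":["plan"]}

```bash
ls; mkdir -p pics; python3 - <<'E'
from rig import ctrl
import cv2
for n in ["scene","top"]:
    c=ctrl.capture(n); cv2.imwrite(f"pics/{n}0.png",c["color"][:,:,::-1])
    print(n,{k:v for k,v in c.items() if k!="color"})
    for q in ["channel_end","clip_bar","clip_jaw","case_center","spare_center","stage","block_center","jar_center","pinbox_center"]:
        print(q,[(r["uv"],round(r["score"],2)) for r in ctrl.place_of(n,q)][:3])
print(ctrl.sense())
E
```

```text
pics
scene {'fx': 428.50634875277444, 'fy': 428.50634875277444, 'cx': 316.2096760572588, 'cy': 196.8585224343883, 'xyz': array([1046.52977214,  -67.81762166,  630.73810437]), 'orientation': array([0.74806853, 0.25935234, 0.19164716, 0.58000104])}
channel_end [([304.4, 227.6], 0.76)]
clip_bar [([249.3, 171.8], 0.63)]
clip_jaw [([299.9, 208.3], 0.76)]
case_center [([226.9, 299.0], 0.7)]
spare_center [([380.7, 202.1], 0.62), ([251.0, 171.6], 0.4)]
stage [([301.7, 206.6], 0.62), ([276.3, 200.9], 0.59)]
block_center [([274.9, 200.4], 0.72), ([290.4, 180.4], 0.56)]
jar_center [([180.3, 180.1], 0.83), ([300.1, 210.3], 0.19)]
pinbox_center [([180.5, 243.1], 0.75), ([274.4, 200.1], 0.72), ([252.2, 173.9], 0.54)]
top {'fx': 373.3697626271577, 'fy': 373.3697626271577, 'cx': 320.49703613615804, 'cy': 204.5763807597407, 'xyz': array([414.99310224,  39.63420089, 849.88365078]), 'orientation': array([ 0.72870304,  0.07859176, -0.07610888, -0.67603451])}
channel_end [([335.5, 180.9], 0.62)]
clip_bar [([355.4, 237.0], 0.79)]
clip_jaw [([331.7, 189.3], 0.88)]
case_center [([398.1, 153.6], 0.84), ([333
[... 156 characters left out ...]
.71)]
pinbox_center [([424.4, 205.2], 0.56)]
{'time_s': 1.0, 'joints': array([-1.41639671e+00,  3.12869439e-01,  1.49772055e+00, -1.08753057e-06,
        1.33098101e+00, -2.23400115e-01]), 'dq': array([-0.00152576, -0.00074614, -0.00085446, -0.00041678,  0.00101481,
        0.00149429]), 'tau': array([ 8.71333923e-04, -4.12162364e+01, -2.59905195e+01, -1.25365113e-04,
        4.28361254e-04,  1.08081181e-05]), 'eef_pos': array([ 193.64870866, -487.98271342,  231.30207613]), 'ee_rot': array([-0.13278714, -0.69452769, -0.13277186,  0.69452897]), 'force': array([0.17470366, 0.19228796, 0.47887478]), 'wrist_torque': array([-0.06388435,  0.00696548, -0.03932504]), 'grip_width': 0.999618730965375}
```

```bash
python3 - <<'E'
import cv2
a=cv2.imread("pics/top0.png"); cv2.imwrite("pics/top0c.png",cv2.resize(a[110:300,220:460],None,fx=3.3,fy=3.15,interpolation=cv2.INTER_CUBIC)[:600,:800])
a=cv2.imread("pics/scene0.png"); cv2.imwrite("pics/scene0c.png",cv2.resize(a[120:330,150:430],None,fx=2.8,fy=2.8,interpolation=cv2.INTER_CUBIC))
E
```

```text
(no output)
```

View pics/top0c.png

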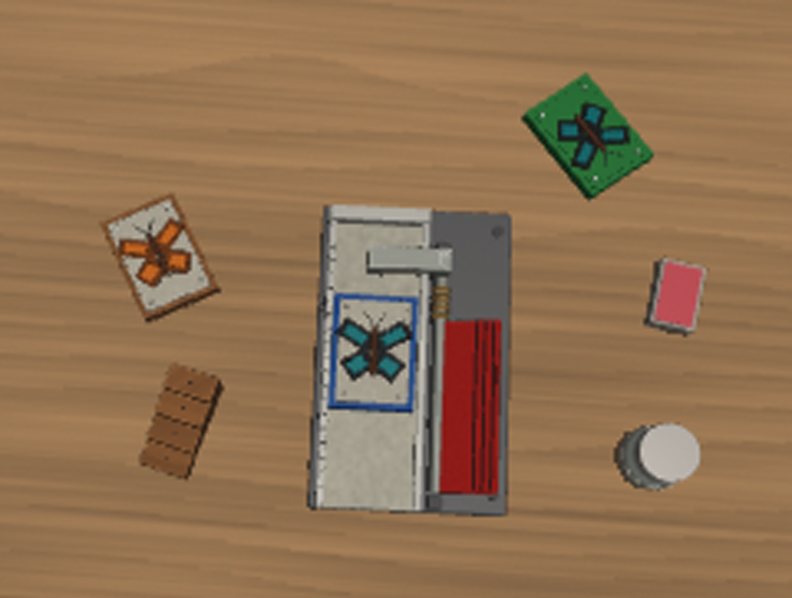

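View pics/scene0c.png

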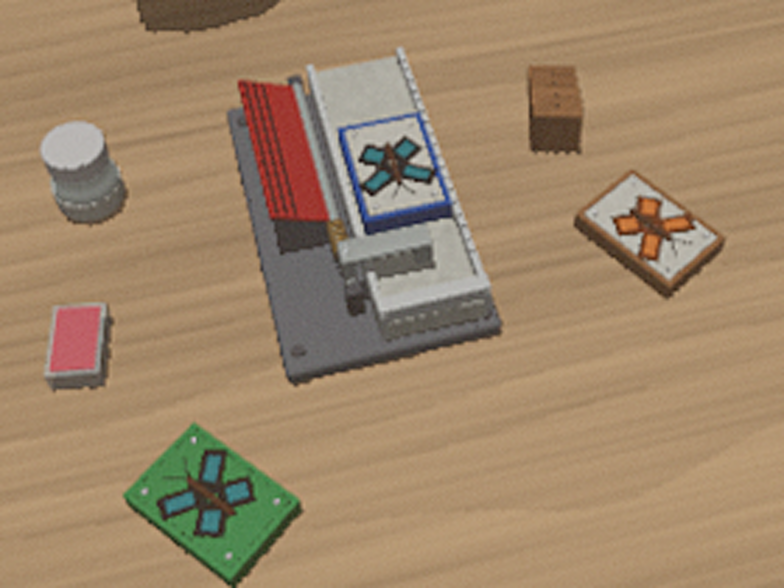

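View pics/top0.png

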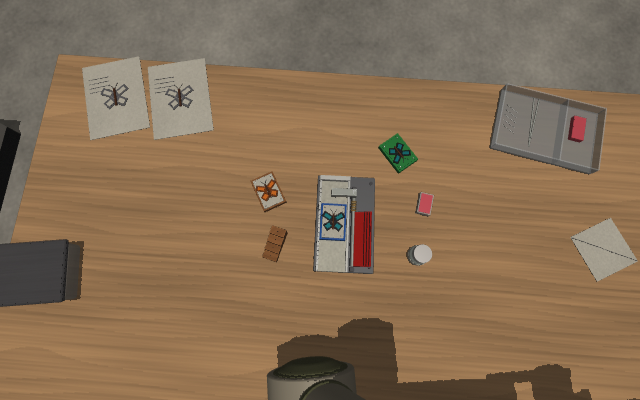

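The scene camera shows the same layout as the top camera. In the top picture there are three butterfly cases:
- **(333,222):** blue sides, white top, lying in the channel.
- **(398,153):** green look-alike.
- **(268,191):** brown spare with an orange butterfly.

The blue one in the channel fits the description, and the crop confirms it. Next I fit the stage pose.

```bash
cat > h.py <<'E'
import numpy as np, cv2
from scipy.spatial.transform import Rotation as R
from scipy.optimize import least_squares
K={'scene':(428.50634875,316.20967606,196.85852243,[1046.52977214,-67.81762166,630.73810437],[0.74806853,0.25935234,0.19164716,0.58000104]),
'top':(373.36976263,320.49703614,204.57638076,[414.99310224,39.63420089,849.88365078],[0.72870304,0.07859176,-0.07610888,-0.67603451])}
def proj(cam,P):
    f,cx,cy,t,q=K[cam]; P=np.atleast_2d(P)
    c=R.from_quat([q[1],q[2],q[3],q[0]]).inv().apply(P-np.array(t))
    return np.c_[cx+f*c[:,0]/-c[:,2], cy-f*c[:,1]/-c[:,2]]
def unproj(cam,uv,z):
    f,cx,cy,t,q=K[cam]; uv=np.atleast_2d(uv)
    d=R.from_quat([q[1],q[2],q[3],q[0]]).apply(np.c_[(uv[:,0]-cx)/f,-(uv[:,1]-cy)/f,-np.ones(len(uv))])
    t=np.array(t); return t+d*((z-t[2])/d[:,2])[:,None]
def s2w(p,P):
    P=np.atleast_2d(P); c,s=np.cos(p[2]),np.sin(p[2])
    return np.c_[p[0]+c*P[:,0]-s*P[:,1],p[1]+s*P[:,0]+c*P[:,1],P[:,2]]
E
python3 - <<'E'
from h import *
S={'channel_end':[90,36,30],'clip_bar':[-40,-30,41],'clip_jaw':[60,36,36]}
obs=[('top','channel_end',335.5,180.9),('top','clip_bar',355.4,237),('top','clip_jaw',331.7,189.3),('scene','channel_end',304.4,227.6),('scene','clip_bar',249.3,171.8),('scene','clip_jaw',299.9,208.3)]
M=[('top',(111,-67,12),374.5,177.6),('top',(-111,-67,12),373.6,273.5)]
allo=[(c,S[n],u,v) for c,n,u,v in obs]+M
f=lambda p:np.concatenate([proj(c,s2w(p,P))[0]-[u,v] for c,P,u,v in allo])
r=least_squares(f,[380,0,0],loss='soft_l1'); print(r.x); print(f(r.x).reshape(-1,2).round(1))
p=r.x
boxes=[[(x,y,z) for x,y in [(111,67),(111,-67),(-111,-67),(-111,67)]] for z in (12,)]
boxes+=[[(90,6.5,30),(90,65.5,30),(-113,65.5,30),(-113,6.5,30)]]
boxes+=[[(20,-10,34),(20,-50,51),(-100,-50,51),(-100,-10,34)]]
for cam,(x0,x1,y0,y1,k) in {'top':(300,400,165,285,5),'scene':(220,340,125,265,4)}.items():
    a=cv2.imread(f"pics/{cam}0.png")[y0:y1,x0:x1]; a=cv2.resize(a,None,fx=k,fy=k,interpolation=cv2.INTER_CUBIC)
    cv2.imwrite(f"pics/{cam}_raw.png",a)
    for b,col in zip(boxes,[(0,255,255),(255,0,255),(255,255,0)]):
        q=(proj(cam,s2w(p,b))-[x0,y0]+.5)*k
        cv2.polylines(a,[q.round().astype(int)],True,col,1)
    cv2.imwrite(f"pics/{cam}_ov.png",a)
a=np.hstack([cv2.imread("pics/top_raw.png"),]);
E
```

```text
[ 5.66306431e+02 -1.24553750e+01 -5.92008541e-03]
[[-1.5 -0.7]
 [ 4.7  1.5]
 [ 1.4  3. ]
 [ 0.1 -1.3]
 [ 3.2  0.3]
 [ 0.6  1.9]
 [ 3.7 -0.3]
 [-0.1 -0.1]]
```

View pics/top_ov.png

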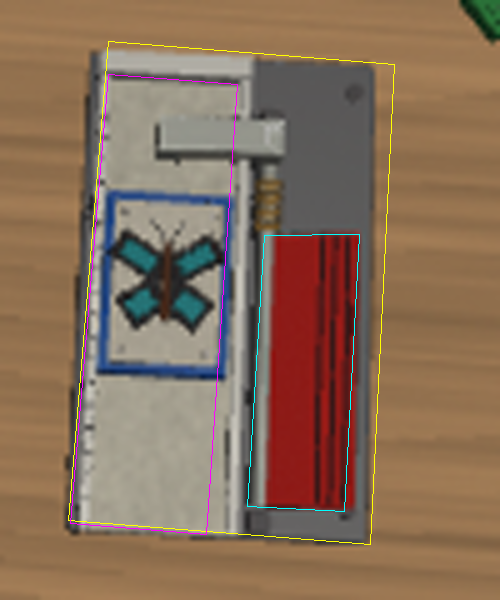

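View pics/scene_ov.png

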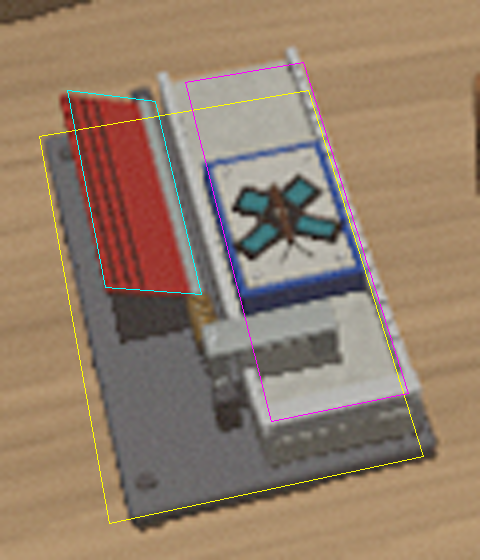

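View pics/top_raw.png

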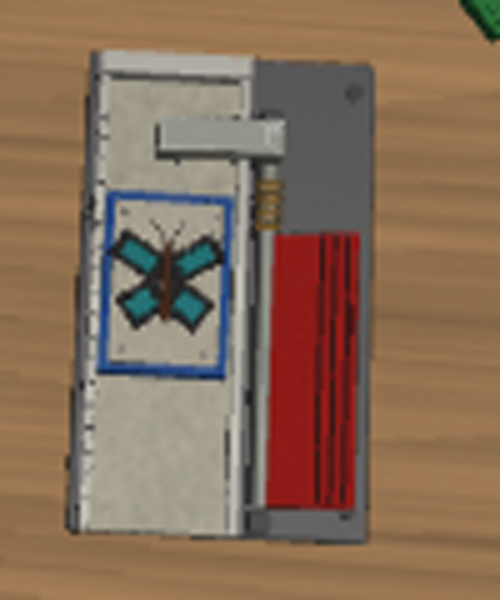

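```bash
cat > fit.py <<'E'
from h import *
T=lambda u,v:((u+.0)/5+300-.5,v/5+165-.5); C=lambda u,v:(u/4+220-.5,v/4+125-.5)
o=[('top',(111,-67,12),*T(375,67)),('top',(-111,-67,12),*T(368,542)),('top',(90,65.5,30),*T(110,78)),('top',(90,6.5,30),*T(240,80)),
('top',(-100,-9,34.6),*T(266,508)),('top',(-100,-45.5,51),*T(355,508)),('top',(20,-9,34.6),*T(274,234)),('top',(20,-45.5,51),*T(360,234)),
('scene',(111,-67,12),*C(137,522)),('scene',(-111,-67,12),*C(45,140)),('scene',(111,67,12),*C(435,447)),
('scene',(-100,-45.5,51),*C(62,95)),('scene',(20,-45.5,51),*C(115,293)),('scene',(20,-9,34.6),*C(200,293))]
f=lambda p:np.concatenate([proj(c,s2w(p,P))[0]-[u,v] for c,P,u,v in o])
r=least_squares(f,[566,-12,0.05],loss='soft_l1'); p=r.x
if __name__=='__main__':
    print(p,f(p).reshape(-1,2).round(1).tolist())
    for cam in ('top','scene'):
        i=[k for k in range(len(o)) if o[k][0]==cam]
        g=lambda p:np.concatenate([proj(*[o[k][0],s2w(p,o[k][1])])[0]-o[k][2:] for k in i])
        q=least_squares(g,p,loss='soft_l1'); print(cam,q.x,g(q.x).reshape(-1,2).round(1).tolist())
    cc=[T(107,193),T(233,197),T(97,372),T(223,378)]
    w=unproj('top',cc,44); print(w.round(1).tolist())
    c,s=np.cos(p[2]),np.sin(p[2]); d=w[:,:2]-p[:2]; print('case corners stage',(d@np.array([[c,-s],[s,c]])).round(1).tolist())
    cc=[C(206,163),C(320,143),C(243,298),C(362,268)]
    w=unproj('scene',cc,44); d=w[:,:2]-p[:2]; print('case corners stage',(d@np.array([[c,-s],[s,c]])).round(1).tolist())
    boxes=[[(x,y,12) for x,y in [(111,67),(111,-67),(-111,-67),(-111,67)]],[(90,6.5,30),(90,65.5,30),(-113,65.5,30),(-113,6.5,30)],[(20,-9,34.6),(20,-45.5,51),(-100,-45.5,51),(-100,-9,34.6)]]
    ims=[]
    for cam,(x0,y0,k) in {'top':(300,165,5),'scene':(220,125,4)}.items():
        a=cv2.imread(f"pics/{cam}_raw.png")
        for b,col in zip(boxes,[(0,255,255),(255,0,255),(255,255,0)]):
            q=(proj(cam,s2w(p,b))-[x0,y0]+.5)*k
            cv2.polylines(a,[q.round().astype(int)],True,col,1)
        ims.append(a[:560,:400] if cam=='top' else a[:,:400])
    cv2.imwrite("pics/ov2.png",np.hstack(ims))
E
python3 fit.py
python3 - <<'E'
from rig import ctrl
from h import *
s=ctrl.sense();q=s['ee_rot'];print(R.from_quat([q[1],q[2],q[3],q[0]]).as_matrix().round(3))
E
```

```text
[ 5.65725210e+02 -1.43183278e+01  4.00378804e-02] [[2.3, -1.7], [3.6, -0.5], [-1.5, 0.6], [-1.7, 1.1], [-1.3, -0.2], [-1.2, -0.0], [-2.0, 0.2], [-1.8, -0.8], [-4.8, 1.0], [-4.8, 0.6], [-1.8, 0.1], [0.2, -0.5], [-0.2, -1.2], [0.2, -0.1]]
top [ 5.65886850e+02 -1.69851986e+01  2.76877216e-02] [[4.1, -1.4], [4.2, -0.1], [0.2, 0.3], [-0.0, 1.1], [-0.6, -0.2], [-0.5, 0.2], [-0.7, 0.2], [-0.5, -0.5]]
scene [ 5.66112941e+02 -1.25806511e+01  5.05590558e-02] [[-3.0, 1.2], [-4.4, 1.0], [-0.2, -0.4], [0.7, -0.3], [1.1, -1.0], [1.3, -0.1]]
[[597.7, 48.6, 44.0], [600.1, -7.1, 44.0], [518.1, 47.0, 44.0], [519.5, -7.6, 44.0]]
case corners stage [[34.5, 61.6], [34.6, 5.8], [-45.2, 63.2], [-45.9, 8.6]]
case corners stage [[-44.9, 9.4], [-42.2, 62.7], [35.3, 6.7], [33.9, 60.4]]
[[ 0.     0.369 -0.929]
 [-0.    -0.929 -0.369]
 [-1.     0.     0.   ]]
```

View pics/ov2.png

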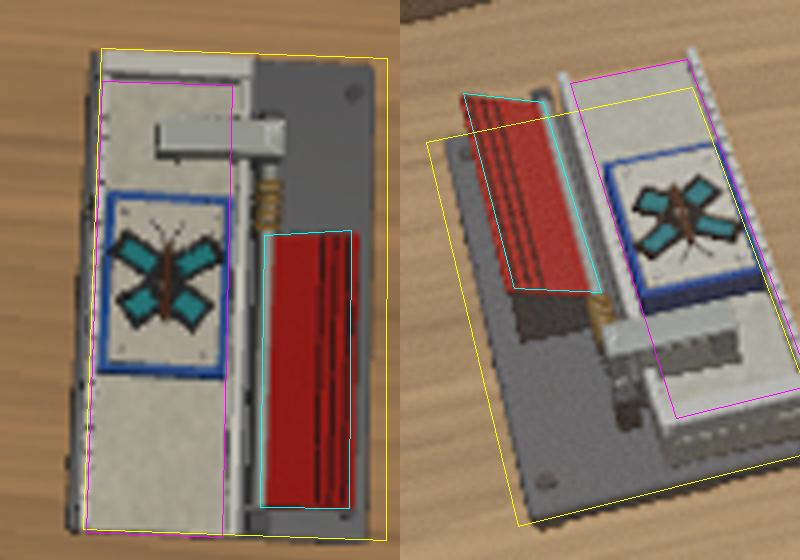

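```bash
python3 - <<'E'
s=open('fit.py').read()
s=s.replace("('scene',(111,67,12),*C(435,447)),","").replace("f=lambda p:np.concatenate([proj(c,s2w(p,P))[0]-[u,v] for c,P,u,v in o])","A=lambda p,P:(P[0],p[3],P[2]) if P[1]==-67 else P\nf=lambda p:np.concatenate([proj(c,s2w(p,A(p,P)))[0]-[u,v] for c,P,u,v in o])").replace("0.05]","0.05,-62]").replace("s2w(p,o[k][1])","s2w(p,A(p,o[k][1]))").replace("(-111,-67),(-111,67)]]","(-111,-67),(-111,67)]]").replace("[(x,y,12) for x,y in [(111,67),(111,-67),(-111,-67),(-111,67)]]","[(x,y,12) for x,y in [(111,p[3]+134),(111,p[3]),(-111,p[3]),(-111,p[3]+134)]]")
open('fit.py','w').write(s)
E
python3 fit.py
```

```text
[ 5.66329867e+02 -1.66992566e+01  3.20756685e-02 -5.66827737e+01] [[-0.7, -1.9], [-0.4, -0.6], [-0.1, 0.2], [-0.3, 0.9], [-0.5, -0.4], [-0.4, -0.1], [-0.8, 0.0], [-0.7, -0.8], [-0.6, -0.0], [-0.3, -0.3], [-0.6, -0.3], [-1.6, -0.8], [-1.2, 0.4]]
top [ 5.65830136e+02 -1.77945681e+01  2.85248753e-02 -5.68750367e+01] [[0.0, -1.5], [0.0, -0.3], [0.5, 0.4], [0.3, 1.1], [-0.2, -0.1], [-0.1, 0.3], [-0.3, 0.3], [-0.1, -0.4]]
scene [ 5.66886636e+02 -1.47357357e+01  3.73411127e-02 -5.79819234e+01] [[0.2, 0.3], [-0.2, 0.0], [0.2, -0.1], [-0.3, -0.7], [0.1, 0.4]]
[[597.7, 48.6, 44.0], [600.1, -7.1, 44.0], [518.1, 47.0, 44.0], [519.5, -7.6, 44.0]]
case corners stage [[33.5, 64.3], [34.1, 8.5], [-46.2, 65.2], [-46.5, 10.6]]
case corners stage [[-45.5, 11.4], [-43.2, 64.8], [34.7, 9.4], [32.9, 63.1]]
```

View pics/ov2.png

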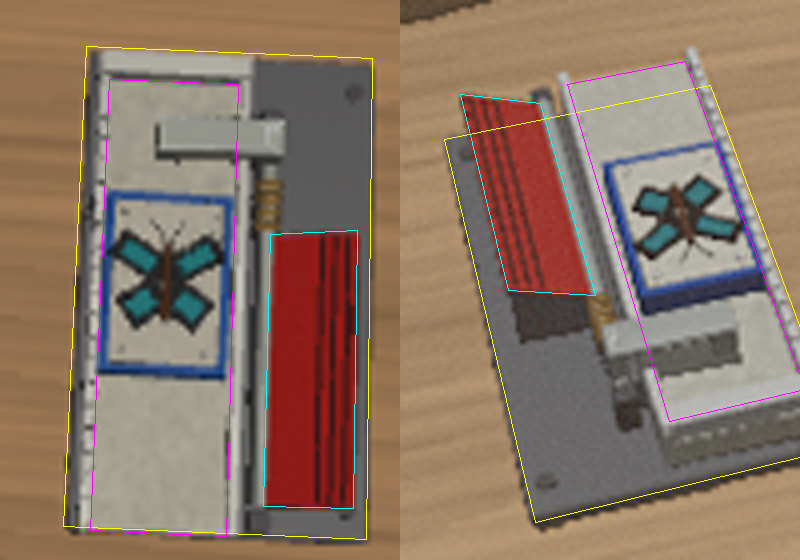

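Stage pose is (566, -17), yaw about 0.03. The case's back is at stage x≈-46 and its y≈37, so it's centred and square in the channel. I'll turn the tool so the jaws open along stage y, then move over the start point behind the case.

arm_command:
  plan:
    - [0,0,0,0.175,0.67]
    - [0,0,0,0.175,0.67]
    - [0,-0.046,-0.032,0,0.67]
    - [0,-0.046,-0.032,0,0.67]
    - [0,-0.046,-0.032,0,0.67]
    - [0,-0.046,-0.032,0,0.67]
    - [0,-0.046,-0.032,0,0.67]
    - [0,-0.046,-0.032,0,0.67]
    - [0,-0.046,-0.032,0,0.67]
    - [0,-0.046,-0.032,0,0.67]
    - [0,-0.046,-0.032,0,0.67]
    - [0,-0.046,-0.032,0,0.67]

```text
time_s: 2.5
eef_pos: [501.6, -17.5, 231.5]
ee_rot: [0.01, 0.707, 0.01, -0.707]
force: [0.0, -0.9, 0.9]
grip_width: 0.673
```

arm_command:
  plan:
    - [0,0,0,0,0.67]
    - [0,0,0,0,0.67]

```text
time_s: 2.75
eef_pos: [500.5, -19.5, 231.2]
ee_rot: [-0.01, -0.707, -0.01, 0.707]
force: [0.6, -0.5, -0.3]
grip_width: 0.67
```

```bash
cat > st.py <<'E'
from rig import ctrl
from h import *
P=[566.3,-16.7,0.030]
def st(s=None):
    s=s or ctrl.sense();q=s['ee_rot'];m=R.from_quat([q[1],q[2],q[3],q[0]]).as_matrix()
    d=s['eef_pos'][:2]-np.array(P[:2]);c,n=np.cos(P[2]),np.sin(P[2])
    f=s['force']
    print('t',s['time_s'],'stage',round(c*d[0]+n*d[1],1),round(-n*d[0]+c*d[1],1),'z',round(s['eef_pos'][2],1),'yaw',round(np.arctan2(m[0,1],-m[1,1]),4),'tilt',m[:,0].round(3),'F',f.round(1),'g',s['grip_width'])
if __name__=='__main__': st(); print(ctrl.sense()['joints'].round(2))
E
python3 st.py
```

```text
t 2.75 stage -65.8 -0.9 z 231.2 yaw 0.028 tilt [-0. -0. -1.] F [ 0.6 -0.5 -0.3] g 0.6696158073947825
[-0.27  0.26  1.57 -0.    1.31  1.27]
```

arm_command:
  plan:
    - [0.04,0,0,0,0.67]
    - [0.04,0,0,0,0.67]
    - [0.04,0,0,0,0.67]
    - [0.03,0,0,0,0.67]
    - [0,0,0,0,0.67]

```text
time_s: 3.38
eef_pos: [499.4, -20.2, 80.1]
ee_rot: [-0.009, -0.706, -0.009, 0.708]
force: [0.0, 0.4, 0.7]
grip_width: 0.671
```

```bash
cat > look.py <<'E'
import sys
from st import *
st(); n=sys.argv[1]
a=ctrl.capture('top')['color'][:,:,::-1]; b=ctrl.capture('scene')['color'][:,:,::-1]
a=cv2.resize(a[165:285,290:390],None,fx=4,fy=4,interpolation=cv2.INTER_CUBIC)
b=cv2.resize(b[110:260,210:320],None,fx=3.6,fy=3.2,interpolation=cv2.INTER_CUBIC)
cv2.imwrite(f'pics/{n}.png',np.hstack([a,b]))
E
python3 look.py l1
```

```text
t 3.375 stage -67.0 -1.4 z 80.1 yaw 0.0258 tilt [-0.004  0.001 -1.   ] F [0.  0.4 0.7] g 0.6713910456047344
```

View pics/l1.png

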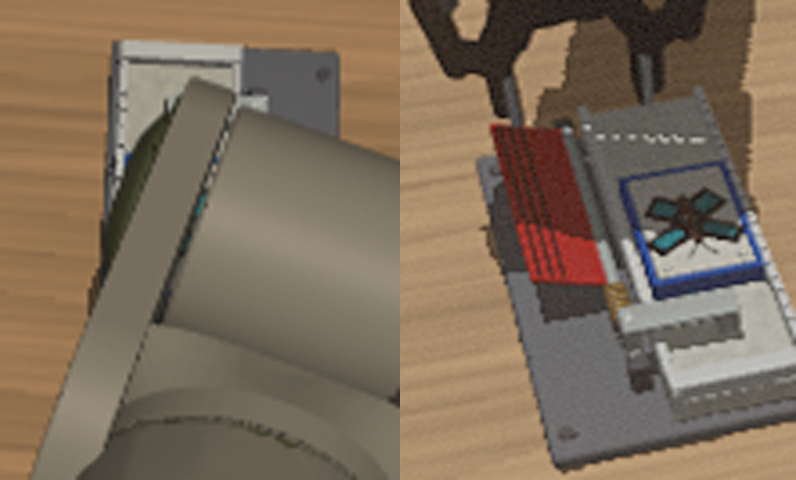

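The scene camera shows one fingertip over the outer part of the bar and the other over mid-channel behind the case. Next I descend to contact.

arm_command:
  plan:
    - [0.012,-0.001,0,0,0.67]
    - [0.01,0,0,0,0.67]
    - [0.005,0,0,0,0.67]
    - [0,0,0,0,0.67]

```text
time_s: 3.98
eef_pos: [500.5, -18.2, 53.9]
ee_rot: [-0.01, -0.707, -0.01, 0.707]
force: [0.4, 0.4, 0.1]
grip_width: 0.668
```

arm_command:
  plan:
    - [0.005,0,0,0,0.67]
    - [0,0,0,0,0.67]

```text
time_s: 4.22
eef_pos: [500.6, -18.2, 49.1]
ee_rot: [-0.01, -0.707, -0.01, 0.707]
force: [-0.3, 0.0, -0.8]
grip_width: 0.672
```

arm_command:
  plan:
    - [0.005,0,0,0,0.67]
    - [0,0,0,0,0.67]

```text
time_s: 4.47
eef_pos: [500.5, -18.2, 43.9]
ee_rot: [-0.01, -0.707, -0.01, 0.707]
force: [-0.4, 0.0, -0.0]
grip_width: 0.67
```

arm_command:
  plan:
    - [0.004,0,0,0,0.67]
    - [0,0,0,0,0.67]

```text
time_s: 4.72
eef_pos: [501.0, -18.3, 40.5]
ee_rot: [0.01, 0.707, 0.01, -0.707]
force: [-0.1, 2.2, 3.8]
grip_width: 0.665
```

arm_command:
  plan:
    - [0.004,0,0,0,0.67]
    - [0,0,0,0,0.67]

```text
time_s: 4.97
eef_pos: [501.3, -18.5, 36.8]
ee_rot: [0.01, 0.708, 0.01, -0.706]
force: [-0.0, -0.3, 6.4]
grip_width: 0.671
```

arm_command:
  plan:
    - [0.003,0,0,0,0.67]
    - [0,0,0,0,0.67]

```text
time_s: 5.22
eef_pos: [501.5, -18.7, 34.0]
ee_rot: [0.01, 0.708, 0.009, -0.706]
force: [-1.6, -1.9, 8.1]
grip_width: 0.669
```

```bash
python3 look.py l2
```

```text
t 5.225 stage -64.9 -0.1 z 34.0 yaw 0.028 tilt [ 0.002 -0.001 -1.   ] F [-1.6 -1.9  8.1] g 0.6690764134972301
```

View pics/l2.png

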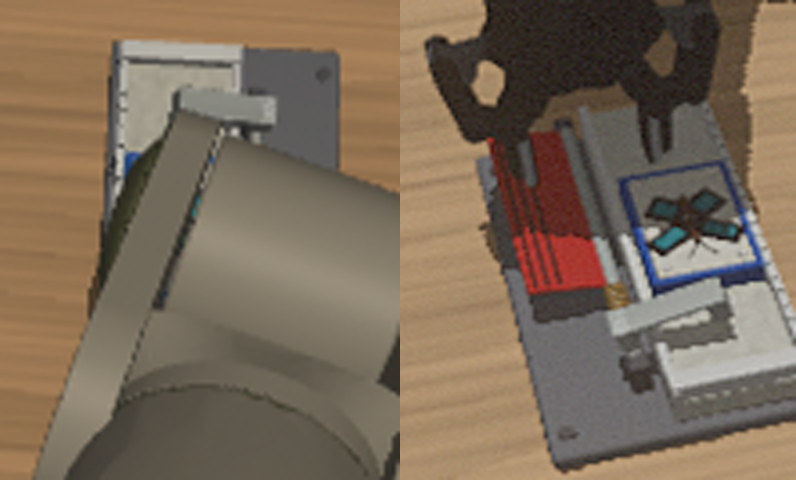

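The jaw is lifting under 8 N, and the pressing finger sits on the bar. I continue down to the stop.

arm_command:
  plan:
    - [0.004,0,0,0,0.67]
    - [0,0,0,0,0.67]

```text
time_s: 5.58
eef_pos: [501.7, -19.0, 30.2]
ee_rot: [0.011, 0.708, 0.009, -0.706]
force: [-1.3, -2.8, 9.7]
grip_width: 0.676
```

arm_command:
  plan:
    - [0.002,0,0,0,0.67]
    - [0,0,0,0,0.67]

```text
time_s: 5.82
eef_pos: [501.8, -19.1, 29.0]
ee_rot: [0.011, 0.708, 0.009, -0.706]
force: [-4.4, -2.6, 18.0]
grip_width: 0.666
```

arm_command:
  plan:
    - [0.002,0,0,0,0.67]
    - [0,0,0,0,0.67]

```text
time_s: 6.08
eef_pos: [501.9, -19.3, 28.4]
ee_rot: [0.011, 0.708, 0.009, -0.706]
force: [-10.9, -1.9, 35.0]
grip_width: 0.67
```

The force rises sharply at the stop, so I back off a little and look.

arm_command:
  plan:
    - [-0.002,0,0,0,0.67]
    - [0,0,0,0,0.67]

```text
time_s: 6.32
eef_pos: [501.8, -19.1, 29.0]
ee_rot: [0.011, 0.708, 0.009, -0.706]
force: [-4.1, -2.7, 17.6]
grip_width: 0.676
```

```bash
python3 look.py l3
```

```text
t 6.325 stage -64.6 -0.5 z 29.0 yaw 0.0282 tilt [ 0.003 -0.002 -1.   ] F [-4.1 -2.7 17.6] g 0.6755621282729325
```

View pics/l3.png

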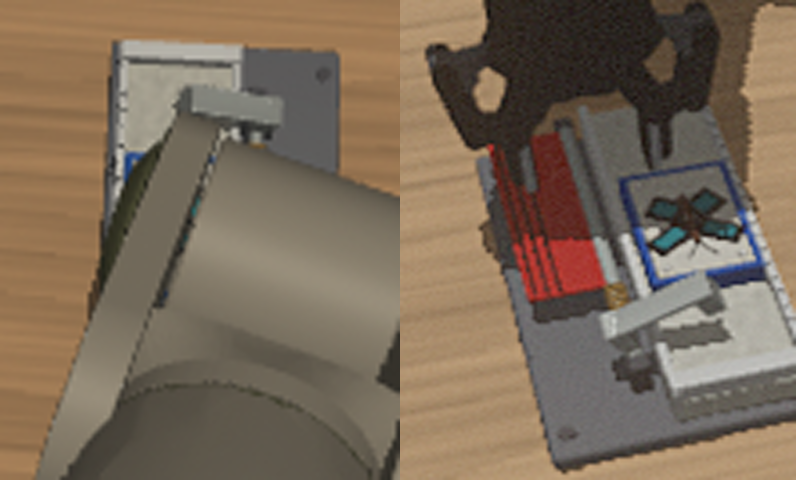

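The jaw is fully up and the second finger stands in the channel just behind the case. Now I push slowly.

arm_command:
  plan:
    - [-0.0005,0,-0.001,0,0.67]
    - [0,0,-0.003,0,0.67]
    - [0,0,-0.003,0,0.67]
    - [0,0,-0.003,0,0.67]
    - [0,0,-0.003,0,0.67]
    - [0,0,-0.003,0,0.67]
    - [0,0,-0.003,0,0.67]
    - [0,0,-0.003,0,0.67]

```text
time_s: 7.42
eef_pos: [522.7, -17.9, 29.2]
ee_rot: [-0.01, -0.707, -0.01, 0.707]
force: [-7.0, -0.5, 17.8]
grip_width: 0.672
```

```bash
python3 look.py l4
```

```text
t 7.425 stage -43.6 0.1 z 29.2 yaw 0.028 tilt [-0.    -0.001 -1.   ] F [-7.  -0.5 17.8] g 0.6718771199295585
```

View pics/l4.png

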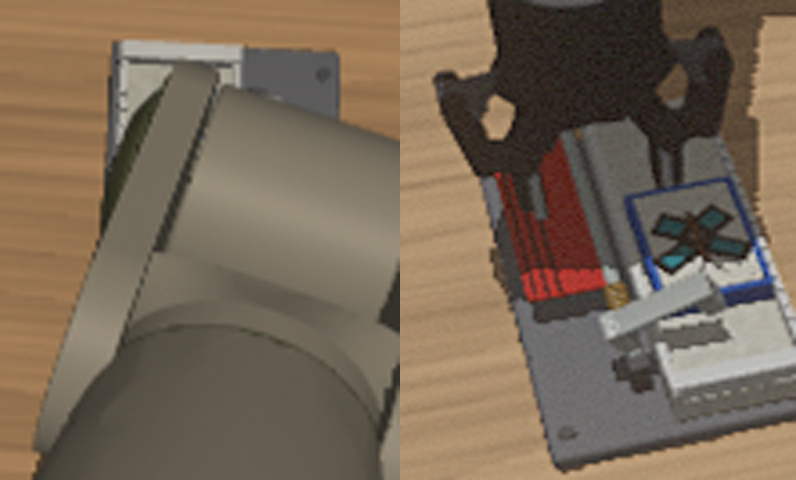

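The case is sliding straight towards the jaw, with its front edge passing under the raised jaw. I continue.

arm_command:
  plan:
    - [-0.0004,0,-0.003,0,0.67]
    - [0,0,-0.003,0,0.67]
    - [0,0,-0.003,0,0.67]
    - [0,0,-0.003,0,0.67]
    - [0,0,-0.003,0,0.67]
    - [0,0,-0.003,0,0.67]
    - [0,0,-0.003,0,0.67]
    - [0,0,-0.003,0,0.67]
    - [0,0,-0.003,0,0.67]
    - [0,0,-0.003,0,0.67]

```text
time_s: 8.78
eef_pos: [552.6, -17.0, 29.3]
ee_rot: [-0.01, -0.707, -0.01, 0.707]
force: [-5.7, -1.1, 14.5]
grip_width: 0.672
```

```bash
python3 look.py l5
```

```text
t 8.775 stage -13.7 0.1 z 29.3 yaw 0.028 tilt [-0.    -0.001 -1.   ] F [-5.7 -1.1 14.5] g 0.6719564434047991
```

View pics/l5.png

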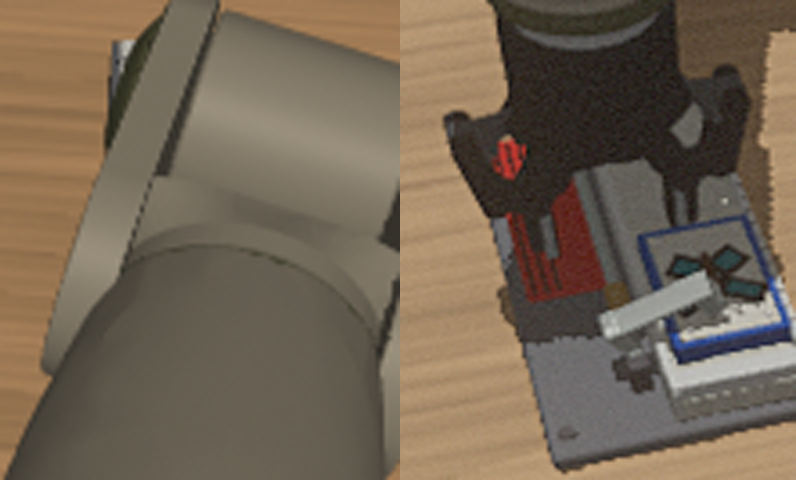

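The case is under the jaw with roughly 10 mm to go. I finish in small steps and watch the force.

arm_command:
  plan:
    - [0,0,-0.002,0,0.67]
    - [0,0,-0.002,0,0.67]
    - [0,0,-0.002,0,0.67]
    - [0,0,-0.002,0,0.67]

```text
time_s: 9.38
eef_pos: [560.6, -16.8, 29.4]
ee_rot: [-0.01, -0.707, -0.01, 0.707]
force: [-6.4, 0.8, 14.2]
grip_width: 0.668
```

arm_command:
  plan:
    - [0,0,-0.001,0,0.67]
    - [0,0,-0.001,0,0.67]

```text
time_s: 9.62
eef_pos: [562.6, -16.8, 29.4]
ee_rot: [-0.01, -0.707, -0.01, 0.707]
force: [-7.1, -0.4, 14.6]
grip_width: 0.673
```

arm_command:
  plan:
    - [0,0,-0.001,0,0.67]

```text
time_s: 9.75
eef_pos: [563.7, -16.8, 29.4]
ee_rot: [-0.01, -0.707, -0.01, 0.707]
force: [-7.1, -0.9, 13.2]
grip_width: 0.671
```

arm_command:
  plan:
    - [0,0,-0.001,0,0.67]

```text
time_s: 9.88
eef_pos: [564.6, -16.7, 29.4]
ee_rot: [-0.01, -0.707, -0.01, 0.707]
force: [-6.1, -0.6, 14.1]
grip_width: 0.666
```

arm_command:
  plan:
    - [0,0,-0.001,0,0.67]

```text
time_s: 10.0
eef_pos: [565.4, -16.7, 29.3]
ee_rot: [-0.01, -0.707, -0.01, 0.707]
force: [-10.0, -0.4, 17.3]
grip_width: 0.672
```

arm_command:
  plan:
    - [0,0,-0.001,0,0.67]

```text
time_s: 10.12
eef_pos: [565.5, -16.7, 29.3]
ee_rot: [-0.01, -0.706, -0.01, 0.708]
force: [-13.7, -0.7, 20.3]
grip_width: 0.673
```

```bash
python3 look.py l6
```

```text
t 10.125 stage -0.8 0.1 z 29.3 yaw 0.0285 tilt [-0.003 -0.001 -1.   ] F [-13.7  -0.7  20.3] g 0.6728434675746202
```

View pics/l6.png

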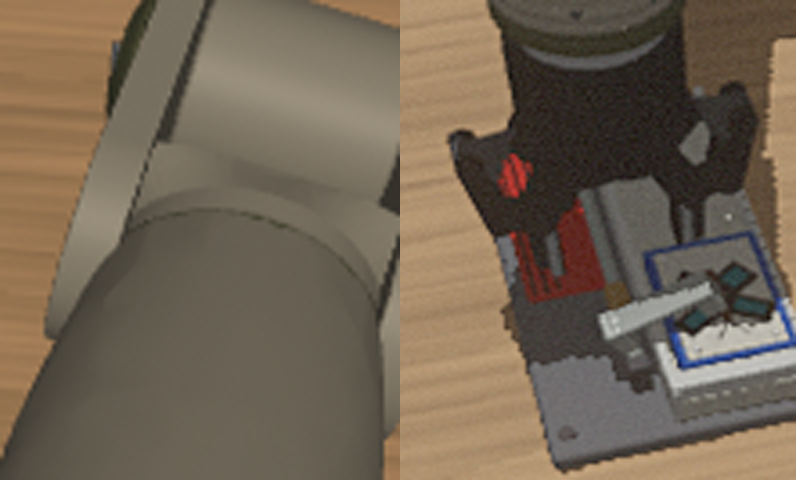

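The end stop is reached at tool x -0.8 against the expected -1, and the push force rose while the tool stopped moving. In the picture the case's front is flush on the stop. I ease back about 2 mm with the bar still held down, then lift slowly.

arm_command:
  plan:
    - [0,0,0.001,0,0.67]
    - [0,0,0.0015,0,0.67]
    - [0,0,0.0015,0,0.67]
    - [0,0,0,0,0.67]

```text
time_s: 10.72
eef_pos: [564.7, -16.9, 30.0]
ee_rot: [0.01, 0.709, 0.009, -0.705]
force: [2.8, 1.2, 9.6]
grip_width: 0.673
```

```bash
python3 look.py l7
```

```text
t 10.725 stage -1.6 -0.1 z 30.0 yaw 0.0281 tilt [ 0.006 -0.001 -1.   ] F [2.8 1.2 9.6] g 0.6731792291718344
```

View pics/l7.png

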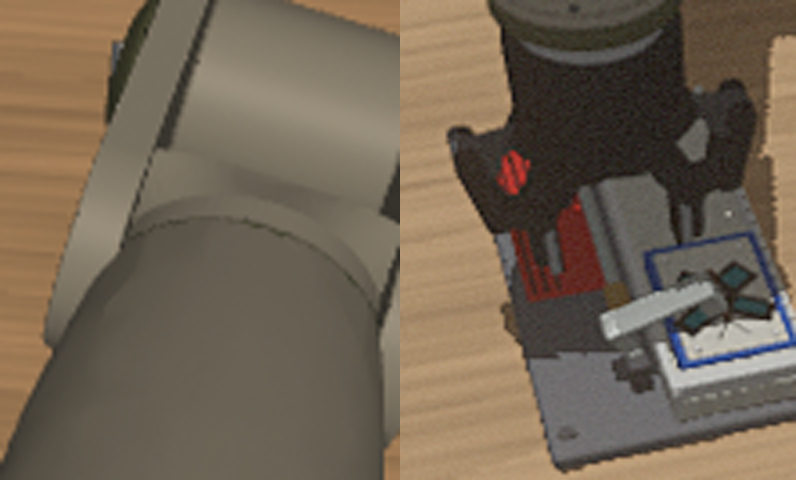

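arm_command:
  plan:
    - [0,0,0.001,0,0.67]
    - [-0.002,0,0,0,0.67]
    - [-0.003,0,0,0,0.67]
    - [-0.003,0,0,0,0.67]
    - [-0.004,0,0,0,0.67]
    - [-0.005,0,0,0,0.67]
    - [-0.006,0,0,0,0.67]
    - [-0.01,0,0,0,0.67]
    - [-0.015,0,0,0,0.67]
    - [-0.03,0,0,0,0.67]
    - [-0.04,0,0,0,0.67]
    - [-0.04,0,0,0,0.67]

```text
time_s: 12.32
eef_pos: [561.5, -16.5, 188.4]
ee_rot: [0.01, 0.707, 0.01, -0.707]
force: [-0.1, -0.0, 0.0]
grip_width: 0.67
```

arm_command:
  plan:
    - [0,0,0.045,0,0.67]
    - [0,0,0.05,0,0.67]
    - [0,0.02,0.05,0,0.67]
    - [0,0.04,0.04,0,0.67]
    - [0,0.05,0.03,0,0.67]
    - [0,0.05,0,0,0.67]
    - [0,0.05,0,0,0.67]
    - [0,0.05,0,0,0.67]
    - [0,0,0,0,0.67]
    - [0,0,0,0,0.67]

```text
time_s: 13.58
eef_pos: [353.9, -282.0, 186.6]
ee_rot: [0.01, 0.707, 0.01, -0.707]
force: [0.9, 0.6, -0.2]
grip_width: 0.669
```

```bash
python3 look.py l8; python3 - <<'E'
from st import *
for n in('top','scene'):
    c=ctrl.capture(n);cv2.imwrite(f'pics/fin_{n}.png',c['color'][:,:,::-1])
    for q in ["case_center","spare_center","block_center","jar_center","pinbox_center","clip_jaw"]:
        print(n,q,[(r["uv"],round(r["score"],2)) for r in ctrl.place_of(n,q)][:2])
    print('expected home',proj(n,s2w(P,[[50,36,37]])).round(1))
E
```

```text
t 13.575 stage -220.3 -258.8 z 186.6 yaw 0.0277 tilt [ 0.  0. -1.] F [ 0.9  0.6 -0.2] g 0.6690211389723246
top case_center [([398.5, 153.6], 0.7)]
top spare_center [([267.5, 188.4], 0.74)]
top block_center [([272.6, 247.3], 0.8), ([420.1, 254.7], 0.38)]
top jar_center [([418.8, 252.2], 0.82)]
top pinbox_center [([422.1, 201.8], 0.83)]
top clip_jaw [([335.4, 191.1], 0.73), ([334.7, 194.6], 0.2)]
expected home [[333.8 197.1]]
scene case_center [([297.6, 203.8], 0.85), ([227.0, 302.8], 0.6)]
scene spare_center [([379.7, 202.9], 0.91)]
scene block_center [([349.7, 151.7], 0.86)]
scene jar_center [([177.5, 177.3], 0.78)]
scene pinbox_center [([178.8, 240.9], 0.74)]
scene clip_jaw [([298.7, 205.1], 0.77), ([176.0, 241.2], 0.3)]
expected home [[297.6 204.9]]
```

View pics/l8.png

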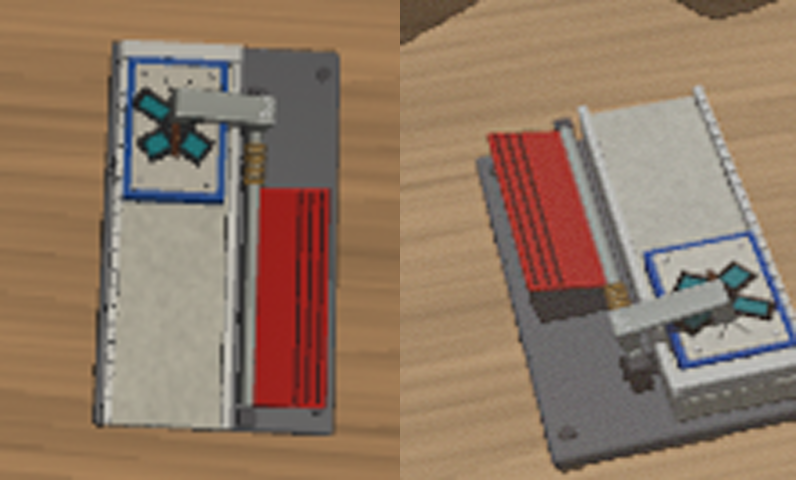

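View pics/fin_top.png

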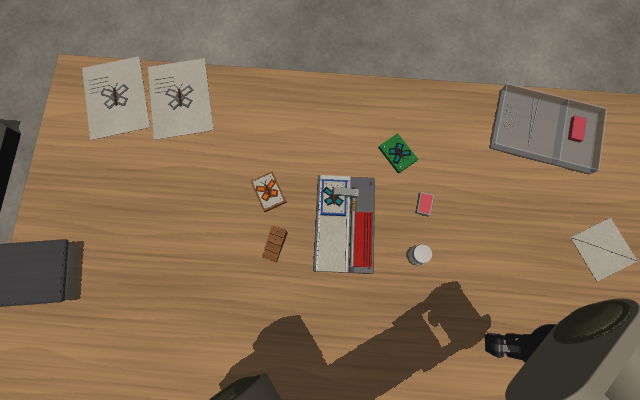

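```bash
python3 - <<'E'
from st import *
print(proj('top',s2w(P,[[90,64,44],[90,8,44],[10,64,44],[10,8,44]])).round(1).tolist())
a=cv2.imread('pics/fin_top.png')[170:220,305:385];b=cv2.imread('pics/fin_scene.png')[175:235,265:345]
cv2.imwrite('pics/fz.png',np.vstack([cv2.resize(a,(640,300),interpolation=cv2.INTER_CUBIC) if 0 else cv2.resize(a,None,fx=5,fy=5,interpolation=cv2.INTER_CUBIC),cv2.resize(b,None,fx=5,fy=5,interpolation=cv2.INTER_CUBIC)]))
E
```

```text
[[322.2, 178.5], [347.1, 179.6], [320.6, 213.5], [346.0, 214.6]]
```

View pics/fz.png

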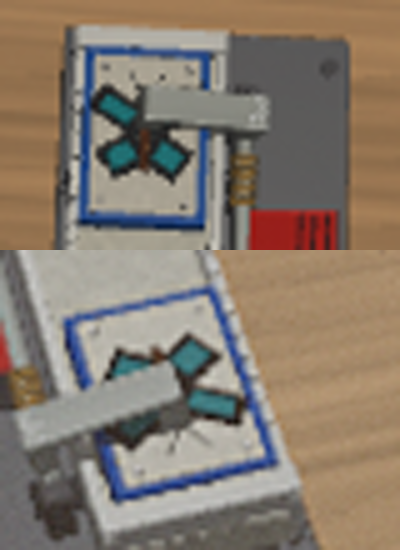

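The case's front is flush with the end stop, the jaw sits on the case, and nothing else moved. I'm handing in.

```bash
python3 -c "
from rig import ctrl
print(ctrl.finish_job())"
```

```text
the job is handed in; nothing more can be done
None
```

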